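# Swap the spindle collar: find the shaft flat by feel and hold the collar on it

### The arm

A 6-joint arm with a two-finger parallel gripper is mounted at the origin on a cart in front of the work surface, level with it; the furniture and walls round the work are solid. World frame = base frame: x ahead of the robot, y to its left, z up, the work surface at z = 0. Lengths are in m, angles in rad, forces in N, time in s.
With the tool pointing down it reaches from about 0.35 to 0.85 m from the base axis. Payload 8.1 kg.
Tool frame: the origin (TCP) lies at the very end of the fingers, on their centre line; the grasp point (between the pads) lies 19 mm behind it; z points along the fingers, y is the line along which they close (so a half turn about z gives the same grasp; the last joint's range is limited). The gripper opens to 93 mm and grips with 3 to 60 N. Pads are 15 mm wide; open, the fingers measure 128 mm over their backs; the gripper's body (75 mm by 188 mm) begins 65 mm behind the grasp point.
Start: joints at [1.026, 0.13, 1.488, -0, 1.523, -0.085], TCP at [0.266, 0.538, 0.219] pointing down, gripper open.
Joint ranges: [-2.96, 2.96], [-0.89, 2.26], [0.02, 2.5], [-1.34, 4.48], [0, 2.73], [-2.66, 2.66]. Speed limits (rad/s): [2.39, 2.39, 2.79, 3.14, 3.14, 3.14].

### API

Orientations are given as a rotation vector (axis times angle).
In Python, from plant import monitor, eyes, ticket gives the robot as it stands.
- The arm moves only by the tool arm_command, never from a script. Its argument "deltas" is a list that holds one entry, the list of rows, each a list of 6 numbers: the shift along the world's x, y, z in cm, then the turn, a rotation vector about the world's x, y, z in degrees. In form: [[[tx, ty, tz, rx, ry, rz], ...]]. A call has 1 to 12 rows; each row shifts and turns the commanded pose from where the row before left it; what a row does not reach is not made up. A row lasts 1/12 s, in which the tool goes at most 41.7 mm and 7.16 degrees, less where a joint would pass 70% of its speed; a pose out of reach is approached as far as the arm can. A call is refused whole if a number of a shift passes 4.17 or a number of a turn 7.16, either way. A call with a gripper value outside its range is refused whole. "gripper" is the opening, from -1 (shut) to 1 (fully open), set as the call begins (left out, the last holds). The fingers move at their own pace and stop on an object; "squeeze" is the grip in N (left out, the last holds). Time passes only in rows, so rows that do not move let the fingers close. It gives the time, the measured TCP pose, the force, the opening and the grip force at its end, in the units of the state.
- monitor.read_state(): the state, without advancing time (a new reading comes with each control period).
- eyes.read_camera(name): name is "scene" or "top" or "wrist"; returns the picture (420x560x3 uint8, blue, green, red); there is no depth.
- eyes.camera_model(name): a dict with "fx", "fy", "cx", "cy" (pixels), "k1" (the pictures are not rectified: a ray, as slopes to the right and down, at radius r is drawn at 1 + k1 r^2 times it, then the intrinsics apply), "rvec" (rotation vector, rad) and "tvec" (3), from world to camera coordinates, as OpenCV has them. Camera axes: x right, y down, z forward; pixel columns grow to the right and rows downward; lengths in m; the calibration is good to about 2 mm. A picture is of the moment at which its call begins: read the wrist's pose just before it. camera_model takes no time and is no camera call; for the wrist camera it gives the pose at the moment of the call.
- ticket.close_job(): hands the job in; it is judged then, once.
The state is a dict: "t": time; "q": joint angles; "dq": joint speeds; "joint_torque": joint torques, N m; "tool_pos": TCP position; "orientation": TCP orientation; "force": force on the tool from outside, world axes, zero at the start; "wrist_torque": the same for the moment, N m; "opening": finger opening in m; "gripper_force": force on a finger pad.
Only numpy, scipy, OpenCV 4.12 (cv2) and the standard library are available. Lean on these libraries where they do the work, as an engineer would, in place of code of your own. Each camera call takes 0.05 s, during which the arm holds its last target. There are 200 camera calls.

### The job

Lift the old copper-coloured collar, which has lost its set-screw, off the spindle and drop it into the red scrap box. Then put the new aluminium collar on the spindle, turning it until you feel its screw find the flat on the shaft and the collar goes fully down onto the shoulder, and turn it, shaft and all, until the screw's black head stands over the yellow mark on the stand. Finish while still gripping the collar there, ready for the screw to be tightened, and leave the marking gauge, the loose stool leg beside the bowl and the bowl where they are.

Things in the scene. Friction and masses are not known exactly. Their poses are not given: they have to be found in the camera images.
- stand: spindle stand, fixed to the bench: blue base plate 120 x 120 x 12 mm, bolt heads to 17 mm high near its corners, blue bearing housing 68 mm wide at its foot, 42 mm wide from 32 to 49 mm above the bench. Origin under its centre, on the spindle's axis, at bench height; z up; -x points to the yellow mark
- index_mark (a point): middle of the yellow mark (20 x 6 mm) on top of the stand's base plate, 47 mm from the spindle's axis towards the stand's -x
- seat (a point): on the spindle's axis at the top of the round steel shoulder (40 mm in diameter) on which a collar rests when fully home, 55 mm above the bench. Axes as the stand's: z up, -x to the yellow mark
- shaft_top (a point): on the spindle's axis at the shaft's top, 34 mm above the shoulder. Shaft 28 mm in diameter, top edge chamfered 2 mm, one flat over its whole height 8 mm from the axis. It turns about z with 0.12 N m of friction and stays where left. The flat first faces anywhere within 0.7 rad either side of the yellow mark; its angle is not reported: feel for it
- old_collar: old plain copper-coloured collar: ring of 48 mm outer and 31 mm inner diameter, 32 mm tall, 0.2 kg, with only a dark empty screw hole. Origin at the centre of its underside, z up. It starts fully down on the shoulder and lifts straight off; the shaft's top stands 2 mm above it
- new_collar: new aluminium collar: ring of 48 mm outer and 31 mm inner diameter, 32 mm tall, about 0.2 kg, with one radial set-screw on its -x side: black head 13 mm in diameter, 24 to 34 mm from the axis, 16 mm above the underside. Origin at the centre of its underside, z up. It starts standing on the bench. Grip it across its y, fingers clear of the screw
- screw_tip (a point): inner end of the set-screw, 8 mm thick, in the bore 9.5 mm from the collar's axis, 16 mm up. Turned more than about 0.3 rad off the flat it lands on the shaft's top, leaving the underside about 22 mm above the shoulder; facing the flat it lets the collar down. Once down, collar and shaft turn together, with up to 0.3 rad of play either way
- screw_head (a point): centre of the outer face of the new collar's black screw head, 34 mm from the collar's axis on its -x side, 16 mm above its underside
- scrap_box_in (a point): centre of the inner floor of the open red plastic scrap box, 5 mm above the bench; box 170 mm along x, 190 mm along y, 60 mm tall, walls 5 mm; fixed
- gauge: bystander: wooden marking gauge, 55 x 200 x 70 mm, lying behind the stand; origin at the centre of its underside, beam along y
- peg_4: bystander: loose turned wooden stool leg 37 x 198 x 38 mm at the right front beside the bowl; origin at the centre of its underside
- bowl: bystander: black bowl, 96 mm across, 56 mm tall, at the right front; origin at the centre of its underside
Mind the look-alikes: they are no part of the job. Of the things that look like the new_collar, the middle-sized one is meant.

How it is judged:
On the way, in this order (a step that is already met when the one before it is completed fails the run):
1. the old collar lies in the scrap box, let go (x of old_collar in the frame of scrap_box_in between -0.08 and 0.08 m and y of old_collar in the frame of scrap_box_in between -0.09 and 0.09 m and z of old_collar in the frame of scrap_box_in between -0.01 and 0.045 m and contact force between the fingers and old_collar below 0.3 N), for 0.2 s.
2. the new collar is fully down on the shoulder, its screw on the flat (horizontal distance between new_collar and seat below 0.004 m and z of new_collar in the frame of seat between -0.003 and 0.004 m and angle between new_collar's own z axis and vertical below 0.1 rad), for 0.2 s.
At the end, for the whole second after the job is handed in: The old collar lies released in the scrap box. The new collar is at rest on the shoulder (within 4 mm of it and of the axis, tilt under 0.1 rad), its screw head within 10 mm sideways of the line from the axis to the yellow mark, still gripped with over 3 N (all of step 1 and all of step 2 and y of screw_head in the frame of seat between -0.01 and 0.01 m and x of screw_head in the frame of seat below -0.028 m and contact force between the fingers and new_collar above 3 N and linear speed of new_collar below 0.02 m/s); the arm keeps its last pose, push and grip.
It fails at once if the marking gauge is moved by more than 3 cm (distance of gauge from where it was at the start of the episode above 0.03 m).
It fails at once if the turned stool leg is moved by more than 3 cm (distance of peg_4 from where it was at the start of the episode above 0.03 m).
It fails at once if the black bowl is moved by more than 3 cm (distance of bowl from where it was at the start of the episode above 0.03 m).
It also fails if it takes over 54 s, if anything falls off the work surface, if the arm or the gripper's body presses on something with over 40 N, if the wrist force passes 120 N, or if a joint passes its speed limit or range.

## Working session

There is one attempt and no reset: what is moved stays moved. The work goes in short steps, Python scripts to look and compute and a tool call to move; the robot and the scene stay as the last step left them, time stands still between calls to the robot, and variables do not carry over. Pictures are saved under pics/ and viewed, at most 10 in all, crops included, and the job is handed in when it is done.

Besides the shell and the picture viewer there is one more tool, called after "Emit:" by a JSON object that holds its "op" and its "data", one argument or row to a line. arm_command: Moves the arm, as the interface text tells. Its arguments: {"type":"object","properties":{"deltas":{"type":"array"},"gripper":{"type":"number"},"squeeze":{"type":"number"}},"required":["deltas"]}

```bash
mkdir -p pics
cat > h.py <<'E'
import cv2,numpy as np
from plant import monitor,eyes,ticket
def ray(name,uv,m=None):
    m=m or eyes.camera_model(name)
    K=np.array([[m['fx'],0,m['cx']],[0,m['fy'],m['cy']],[0,0,1.]])
    x=(np.array(uv,float)-[m['cx'],m['cy']])/[m['fx'],m['fy']]
    u=x.copy()
    for _ in range(20): u=x/(1+m['k1']*(u@u))
    R=cv2.Rodrigues(np.array(m['rvec'],float))[0]; t=np.array(m['tvec'],float).ravel()
    return -R.T@t, R.T@np.array([u[0],u[1],1])
def onz(name,uv,z,m=None):
    c,d=ray(name,uv,m); return c+d*(z-c[2])/d[2]
def proj(name,p,m=None):
    m=m or eyes.camera_model(name)
    R=cv2.Rodrigues(np.array(m['rvec'],float))[0]; q=R@np.array(p,float)+np.array(m['tvec'],float).ravel()
    u=q[:2]/q[2]; u=u*(1+m['k1']*(u@u)); return np.array([m['fx']*u[0]+m['cx'],m['fy']*u[1]+m['cy']])
E
python3 - <<'E'
from h import *
for n in ('top','scene'):
    cv2.imwrite(f'pics/{n}0.png',cv2.resize(eyes.read_camera(n),(800,600),interpolation=cv2.INTER_CUBIC))
    c,_=ray(n,(280,210)); print(n,c)
s=monitor.read_state(); print(s['t'],s['tool_pos'],s['orientation'],s['opening'])
E
```

```text
top [ 0.42784012 -0.09569008  1.33675731]
scene [-0.28932331 -0.49295208  1.25730002]
0.1 [0.26598792 0.53724358 0.21766989] [-7.15794619e-01 -3.05841330e+00  2.52651615e-03] 0.09332676063794443
```

View pics/top0.png

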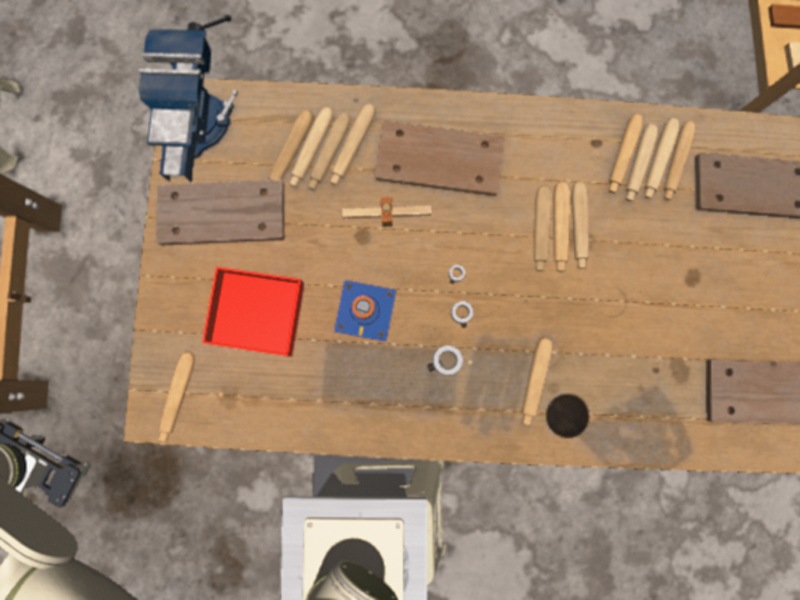

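View pics/scene0.png

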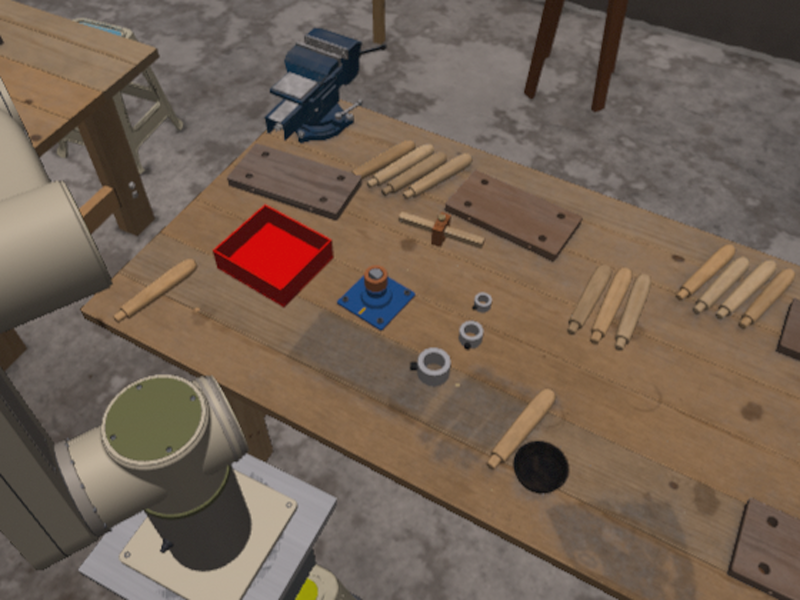

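The top view (800 px scale) shows the red box at (253,312), the stand at (365,310) and the copper collar at (363,307). The look-alikes are three aluminium rings: small (457,272), middle (462,312) and large (448,360). The middle-sized one, at (462,312), is the one meant. I'll check its 48 mm diameter and confirm it in a crop.

Run:
```python
from h import *
im=eyes.read_camera('top'); hsv=cv2.cvtColor(im,cv2.COLOR_BGR2HSV)
cv2.imwrite('pics/crop1.png',cv2.resize(im[175:275,225:358],(798,600),interpolation=cv2.INTER_CUBIC))
def comps(mask,amin=8):
    n,l,st,ce=cv2.connectedComponentsWithStats(mask.astype(np.uint8))
    return [(st[i],ce[i],l==i) for i in range(1,n) if st[i][4]>=amin]
H,S,V=[hsv[...,i].astype(int) for i in range(3)]
sub=np.zeros(H.shape,bool); sub[140:300,130:400]=1
for nm,mk,z in [('blue',(H>105)&(H<130)&(S>120),.012),('yellow',(H>15)&(H<32)&(S>140)&(V>150),.012),('copper',(H<15)&(S>80)&(V>80),.087),('red',(H<4)&(S>230),.06),('alu',(S<45)&(V>150),.032)]:
    for st,ce,m in comps(mk&sub,6 if nm=='yellow' else 20)[:8]:
        c=np.argwhere(m)[:,::-1].astype(np.float32); 
        cs,_=cv2.findContours(m.astype(np.uint8),cv2.RETR_EXTERNAL,cv2.CHAIN_APPROX_NONE)
        r=cv2.minAreaRect(cs[0]); (x,y),rad=cv2.minEnclosingCircle(cs[0])
        e=onz('top',(x,y),z);e2=onz('top',(x+rad+.5,y),z)
        print(nm,st[:5],ce.round(1),np.round(r[0],1),np.round(r[1],1),round(r[2],1),'ctr',onz('top',r[0],z).round(4),'circ',e.round(4),'R',np.linalg.norm(e2-e).round(4),'cen',onz('top',ce,z).round(4))
# dark screw heads
for st,ce,m in comps((V<70)&sub,4): print('dark',st,ce.round(1),onz('top',ce,.02).round(4))
```

```text
blue [235 198  41  40 889] [255.9 217.6] [255.2 217.1] [35.3 35.5] 11.3 ctr [ 0.5686 -0.0183  0.012 ] circ [ 0.5691 -0.0178  0.012 ] R 0.0799 cen [ 0.5672 -0.0208  0.012 ]
yellow [252 229   2   5   7] [252.4 230.9] [252.5 231. ] [4. 1.] 90.0 ctr [ 0.524  -0.0105  0.012 ] circ [ 0.524  -0.0105  0.012 ] R 0.0082 cen [ 0.5245 -0.0103  0.012 ]
copper [266 140  10  19 133] [270.3 149.1] [270.5 149. ] [18.  9.] 90.0 ctr [ 0.7731 -0.0663  0.087 ] circ [ 0.7737 -0.0648  0.087 ] R 0.0315 cen [ 0.7729 -0.0658  0.087 ]
copper [ 130  149  124  120 7065] [184.3 214.7] [183.7 213.4] [114.6 115. ] 72.8 ctr [0.5698 0.1947 0.087 ] circ [0.5912 0.1717 0.087 ] R 0.2192 cen [0.5659 0.1928 0.087 ]
copper [181 156   6   7  26] [183.3 158.9] [183.3 158.8] [4.2 4.9] 45.0 ctr [0.7397 0.203  0.087 ] circ [0.739  0.2021 0.087 ] R 0.011 cen [0.7393 0.2026 0.087 ]
copper [247 160  13  12  54] [253.4 166.3] [253.8 166.4] [ 9.5 10.3] 58.0 ctr [ 0.7175 -0.0157  0.087 ] circ [ 0.7194 -0.0134  0.087 ] R 0.0203 cen [ 0.7178 -0.0145  0.087 ]
copper [223 169  10   7  21] [226.5 172.6] [227.5 172. ] [9. 6.] 0.0 ctr [0.69
[... 673 characters left out ...]
irc [ 0.654  -0.2225  0.032 ] R 0.0186 cen [ 0.6539 -0.2228  0.032 ]
alu [250 211   8   6  36] [253.8 213.6] [253.5 213.5] [5. 7.] 90.0 ctr [ 0.578 -0.014  0.032] circ [ 0.5764 -0.0143  0.032 ] R 0.0129 cen [ 0.5779 -0.015   0.032 ]
alu [316 211  15  15 103] [323.1 218. ] [323. 218.] [14. 14.] 90.0 ctr [ 0.5659 -0.2341  0.032 ] circ [ 0.5662 -0.2347  0.032 ] R 0.0253 cen [ 0.5661 -0.2345  0.032 ]
alu [303 242  21  21 210] [313.1 251.8] [313. 252.] [20. 20.] 90.0 ctr [ 0.4584 -0.2025  0.032 ] circ [ 0.4591 -0.2025  0.032 ] R 0.0345 cen [ 0.4589 -0.2029  0.032 ]
dark [300 255   3   4  10] [301.2 256.3] [ 0.4448 -0.1661  0.02  ]
dark [383 277  17  23 344] [391.8 288.8] [ 0.3444 -0.4534  0.02  ]
```

View pics/crop1.png

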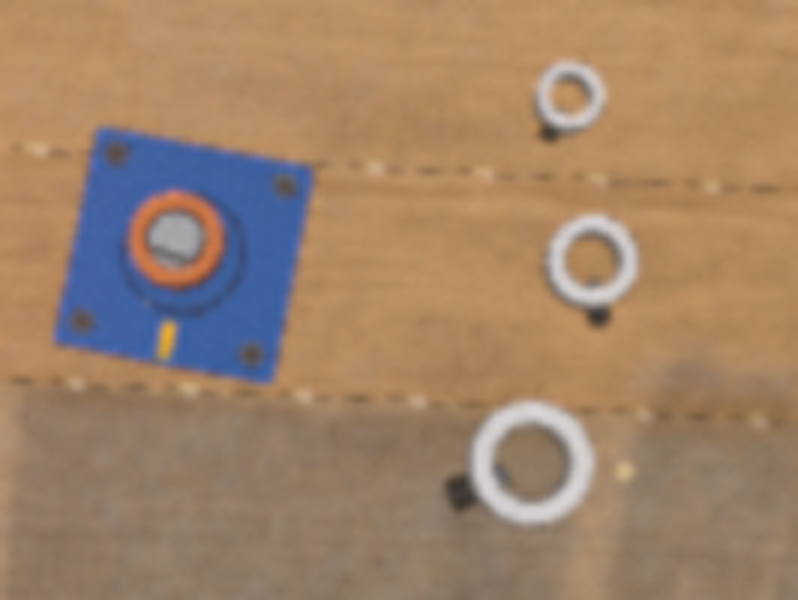

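The crop confirms the middle ring at crop (592,262). Its measured radius is about 25 mm against 24 mm expected, and its black head is at (598,316). The small and large rings measure about 18.6 and 34.5 mm in radius. The shaft's dark chord near (172,257) suggests the flat faces roughly towards the yellow mark. I'll start by moving over the stand for a wrist view.

Emit:
{"op": "arm_command", "data": {
  "deltas": [
    [[2,-3.6,0,0,0,1],[2,-3.6,0,0,0,1],[2,-3.6,0,0,0,1],[2,-3.6,0,0,0,1],[2,-3.6,0,0,0,1],[2,-3.6,0,0,0,1],[2,-3.6,0,0,0,2],[2,-3.6,0,0,0,2],[2,-3.6,0,0,0,2],[2,-3.6,0,0,0,2],[2,-3.6,0,0,0,2],[2,-3.6,0,0,0,0]]
  ],
  "gripper": 1,
  "squeeze": 30
}}

```text
t: 1.15
tool_pos: [0.5067, 0.1037, 0.2186]
orientation: [0.28, 3.129, 0.0]
force: [1.4, 0.3, 0.9]
opening: 0.0928
gripper_force: 0.0
```

Emit:
{"op": "arm_command", "data": {
  "deltas": [
    [[2,-3.6,0,0,0,0],[2,-3.6,0,0,0,0],[2,-3.6,0,0,0,0],[0,0,0,0,0,0],[0,0,0,0,0,0]]
  ]
}}

```text
t: 1.57
tool_pos: [0.5664, -0.0044, 0.2178]
orientation: [-0.289, -3.127, 0.0]
force: [0.0, 0.4, -0.5]
opening: 0.0931
gripper_force: 0.0
```

Run:
```python
from h import *
s=monitor.read_state(); print(s['t'],s['tool_pos'],s['orientation'],s['q'])
m=eyes.camera_model('wrist'); im=eyes.read_camera('wrist'); cv2.imwrite('pics/w1raw.png',im)
cv2.imwrite('pics/w1.png',cv2.resize(im,(800,600)))
import json;print(m)
json.dump({k:np.array(v).ravel().tolist() if np.ndim(v) else v for k,v in m.items()},open('w1.json','w'))
print([proj('wrist',p,m).round(1) for p in ([.567,-.016,.089],[.524,-.0105,.012])])
```

```text
1.5667 [ 0.56641862 -0.00437688  0.21779095] [-2.88960735e-01 -3.12677255e+00  5.31088803e-06] [-9.82321385e-02  4.18844253e-02  1.58336612e+00 -1.24960328e-05
  1.51783839e+00 -1.48472127e+00]
{'fx': 293.7367442535981, 'fy': 293.7367442535981, 'cx': 286.1914456128449, 'cy': 209.75191885228642, 'k1': 0.01884925588248792, 'rvec': array([-2.23916036, -1.85899788, -0.2677688 ]), 'tvec': array([-0.09927143, -0.56789527,  0.23300291])}
[array([275.9, 204.7]), array([275.6, 154.9])]
```

View pics/w1.png

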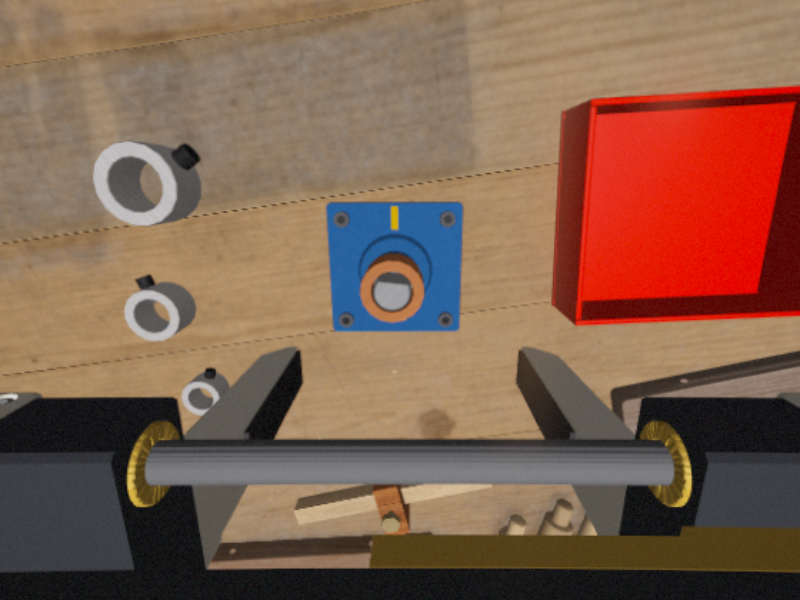

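The wrist view (800 px scale) shows the stand at (395,266), the mark at (394,217), the old collar at (392,288), the new collar at (152,316) with its head at (145,283), and the box on the right. Next I'll measure these.

Run:
```python
from h import *
import json; m=json.load(open('w1.json')); im=cv2.imread('pics/w1raw.png')
hsv=cv2.cvtColor(im,cv2.COLOR_BGR2HSV); H,S,V=[hsv[...,i].astype(int) for i in range(3)]
def big(mask,x0,x1,y0,y1):
    k=np.zeros(mask.shape,np.uint8);k[y0:y1,x0:x1]=mask[y0:y1,x0:x1]
    cs,_=cv2.findContours(k,cv2.RETR_EXTERNAL,cv2.CHAIN_APPROX_NONE); return max(cs,key=cv2.contourArea)
W=lambda uv,z:onz('wrist',uv,z,m)
c=big((H>95)&(H<130)&(S>100),215,340,130,240); r=cv2.minAreaRect(cv2.convexHull(c)); box=cv2.boxPoints(r)
P=np.array([W(b,.012) for b in box]); print('plate',P.mean(0).round(4),[np.linalg.norm(P[i]-P[i-1]).round(4) for i in range(4)],[np.degrees(np.arctan2(*(P[i]-P[i-1])[1::-1])).round(1) for i in range(4)])
c=big((H>20)&(H<35)&(S>150)&(V>120),260,295,138,168); y=W(cv2.minAreaRect(c)[0],.012); print('mark',y.round(4))
def circ(c,z):
    p=np.array([W(q,z)[:2] for q in cv2.convexHull(c)[:,0]]);(x,yy),R=cv2.minEnclosingCircle(p.astype(np.float32)*1000); 
    return np.array([x,yy,R]).round(1)
# copper top face is brighter: hue; shaft inside excluded
cm=(H<16)&(S>90)
for vt in (60,120,150,170):
    c=big(cm&(V>vt),240,310,165,235); print('copper',vt,circ(c,.087))
print('copper V hist',np.percentile(V[170:228,245:300][cm[170:228,245:300]],[10,30,50,70,90]))
am=(S<50)
for vt in (150,170,190,210):
    c=big(am&(V>vt),75,140,192,245); print('new',vt,circ(c,.032))
c=big((V<70),85,115,188,208); M=cv2.moments(c);h=W((M['m10']/M['m00'],M['m01']/M['m00']),.018); print('head',M['m00'],h.round(4))
c=big((H<5)&(S>200),380,560,50,235);print('box px',cv2.boundingRect(c))
for u in [(395,80),(555,62),(386,213)]: print(W(u,.06).round(3))
for u in [(413,72),(545,76),(410,210),(530,205)]: print('fl',W(u,.005).round(3))
```

```text
plate [ 0.566  -0.0182  0.012 ] [np.float64(0.117), np.float64(0.1159), np.float64(0.117), np.float64(0.1265)] [np.float64(166.2), np.float64(79.4), np.float64(-8.6), np.float64(-100.6)]
mark [ 0.5205 -0.0093  0.012 ]
copper 60 [563.9 -17.1  25.5]
copper 120 [566.1 -17.8  23.4]
copper 150 [566.5 -17.9  23.2]
copper 170 [566.4 -17.7  22.9]
copper V hist [ 89. 169. 187. 189. 191.]
new 150 [ 563.6 -234.1   23.7]
new 170 [ 563.7 -234.7   23.4]
new 190 [ 563.5 -234.7   22.7]Traceback (most recent call last):
  File "<stdin>", line 21, in <module>
  File "<stdin>", line 6, in big
ValueError: max() iterable argument is empty
```

Run:
```python
from h import *
import json; m=json.load(open('w1.json')); im=cv2.imread('pics/w1raw.png')
hsv=cv2.cvtColor(im,cv2.COLOR_BGR2HSV); V=hsv[...,2]
W=lambda uv,z:onz('wrist',uv,z,m)[:2].round(4)
k=np.zeros_like(V);k[185:212,85:120]=(V[185:212,85:120]<70)
n,l,st,ce=cv2.connectedComponentsWithStats(k); print(st[1:],ce[1:],[W(c,.02) for c in ce[1:]])
# head via top camera too
im=eyes.read_camera('top');g=cv2.cvtColor(im,cv2.COLOR_BGR2GRAY)[222:234,314:336];i=np.argwhere(g<g.min()+30)
uv=i.mean(0)[::-1]+[314,222];print('top head',uv,onz('top',uv,.02).round(4))
for u in [(395,80),(555,62),(386,213)]: print(W(u,.06))
for u in [(413,72),(545,76),(410,210),(530,205)]: print('fl',W(u,.005))
```

```text
[[ 96 193  12   9  78]] [[101.65384615 197.15384615]] [array([ 0.535 , -0.2364])]
top head [324.  227.5] [ 0.5368 -0.2385  0.02  ]
[0.4686 0.1252]
[0.4825 0.2797]
[0.6076 0.104 ]
fl [0.4604 0.1662]
fl [0.4943 0.3158]
fl [0.6294 0.1519]
fl [0.6514 0.3067]
```

Emit:
{"op": "arm_command", "data": {
  "deltas": [
    [[0,-0.67,-3,0,0,0],[0,-0.67,-3,0,0,0],[0,0,-3,0,0,0],[0,0,-3,0,0,0],[0,0,-2,0,0,0],[0,0,-1.9,0,0,0],[0,0,0,0,0,0],[0,0,0,0,0,0]]
  ]
}}

```text
t: 2.33
tool_pos: [0.5649, -0.0141, 0.059]
orientation: [-0.28, -3.127, -0.0]
force: [-0.4, 0.7, 0.8]
opening: 0.0931
gripper_force: 0.0
```

Emit:
{"op": "arm_command", "data": {
  "deltas": [
    [[0,0,0,0,0,0],[0,0,0,0,0,0],[0,0,0,0,0,0],[0,0,0,0,0,0],[0,0,0,0,0,0],[0,0,0,0,0,0],[0,0,0,0,0,0],[0,0,0,0,0,0]]
  ],
  "gripper": -1,
  "squeeze": 20
}}

```text
t: 3.0
tool_pos: [0.5663, -0.016, 0.0598]
orientation: [0.283, 3.129, -0.001]
force: [-0.5, -1.2, 2.0]
opening: 0.048
gripper_force: 20.0
```

Emit:
{"op": "arm_command", "data": {
  "deltas": [
    [[0,0,1,0,0,0],[0,0,2,0,0,0],[0,0,3,0,0,0],[0,0,2.5,0,0,0],[-0.2,4,0,0,0,0],[-0.2,4,0,0,0,0],[-0.2,4,0,0,0,0],[-0.2,4,0,0,0,0],[-0.1,4,0,0,0,0],[0,3.8,0,0,0,0],[0,0,-1,0,0,0],[0,0,0,0,0,0]]
  ]
}}

```text
t: 4.0
tool_pos: [0.5556, 0.2241, 0.1329]
orientation: [-0.277, -3.127, 0.001]
force: [-0.2, -0.6, -3.2]
opening: 0.0479
gripper_force: 20.0
```

Run:
```python
from h import *
s=monitor.read_state(); print(s['t'],s['tool_pos'],s['gripper_force'])
im=eyes.read_camera('scene'); cv2.imwrite('pics/s1.png',cv2.resize(im[120:225,130:300],(800,494)))
```

```text
4.0 [0.55562391 0.22413713 0.13286995] 19.99911186285317
```

View pics/s1.png

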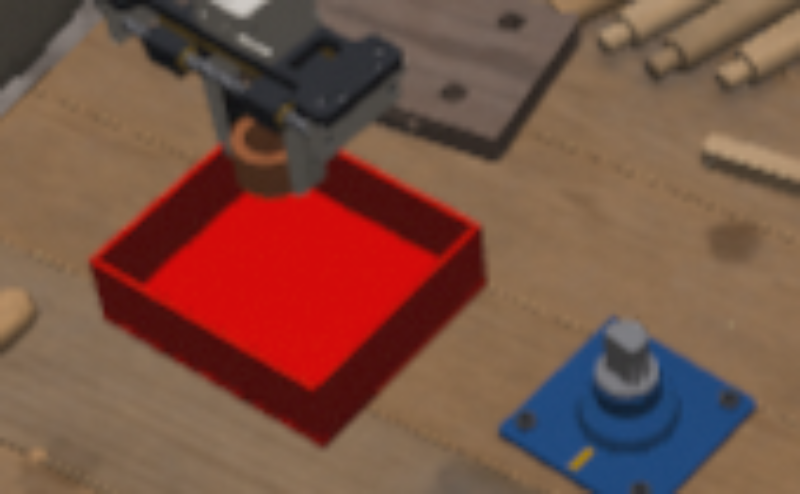

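The crop shows the copper collar held over the box at crop (265,160), and the bare shaft at (628,345). Its flat faces roughly towards the mark. I'll lower it and release.

Emit:
{"op": "arm_command", "data": {
  "deltas": [
    [[0,0,-2,0,0,0],[0,0,-3,0,0,0],[0,0,-3,0,0,0],[0,0,-2,0,0,0],[0,0,0,0,0,0],[0,0,0,0,0,0]]
  ]
}}

```text
t: 4.55
tool_pos: [0.5562, 0.2205, 0.0338]
orientation: [-0.286, -3.125, 0.002]
force: [-0.1, 0.7, 0.2]
opening: 0.0475
gripper_force: 20.0
```

Emit:
{"op": "arm_command", "data": {
  "deltas": [
    [[0,0,0,0,0,0],[0,0,0,0,0,0],[0,0,0,0,0,0],[0,0,0,0,0,0],[0,0,0,0,0,0],[0,0,0,0,0,0]]
  ],
  "gripper": 1
}}

```text
t: 5.05
tool_pos: [0.5576, 0.2225, 0.0354]
orientation: [0.283, 3.128, 0.001]
force: [-0.2, 0.3, 0.3]
opening: 0.0835
gripper_force: 0.0
```

Emit:
{"op": "arm_command", "data": {
  "deltas": [
    [[0,0,2,0,0,0],[0,0,3,0,0,0],[0,0,4,0,0,0],[0,0,4,0,0,0],[0,0,4,0,0,0],[0,-4.1,0,0,0,0],[0,-4.1,0,0,0,0],[0,-4.1,0,0,0,0],[0,-4.1,0,0,0,0],[0,-4.1,0,0,0,0],[0,-3,0,0,0,0],[0,0,0,0,0,0]]
  ]
}}

```text
t: 6.05
tool_pos: [0.557, -0.0181, 0.2048]
orientation: [0.29, 3.128, -0.003]
force: [-0.3, 0.9, -0.0]
opening: 0.0929
gripper_force: 0.0
```

Run:
```python
from h import *
import json
s=monitor.read_state(); print(s['t'],s['tool_pos'],s['q'],s['force'])
m=eyes.camera_model('wrist'); im=eyes.read_camera('wrist'); cv2.imwrite('pics/w2raw.png',im)
json.dump({k:np.array(v).ravel().tolist() if np.ndim(v) else v for k,v in m.items()},open('w2.json','w'))
p=proj('wrist',[.5665,-.0178,.089],m); q=proj('wrist',[.5636,-.2345,.032],m); print(p,q)
a=int(p[0]),int(p[1]); c1=cv2.resize(im[a[1]-33:a[1]+33,a[0]-33:a[0]+33],(528,528),interpolation=cv2.INTER_CUBIC); cv2.imwrite('pics/w2.png',c1)
```

```text
6.05 [ 0.55703167 -0.01805085  0.20483586] [-0.12289347  0.02167502  1.62764655 -0.00220936  1.49179116 -1.5084036 ] [-3.29256064e-01  8.62622409e-01 -7.33845010e-05]
[289.02971133 214.17625005] [113.41318842 229.29664688]
```

View pics/w2.png

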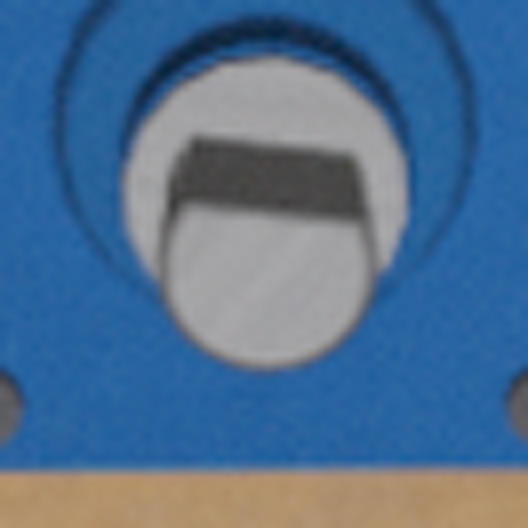

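The crop shows the flat's top edge running from crop (172,205) to (368,220), facing nearly towards the mark. The shaft circle is at (268,268), which matches the predicted axis.

Run:
```python
from h import *
import json; m=json.load(open('w2.json')); im=cv2.imread('pics/w2raw.png')
W=lambda uv,z:onz('wrist',uv,z,m)[:2]
f=lambda x,y:(256+(x+.5)/8-.5,181+(y+.5)/8-.5)
for a,b,z in [((172,205),(368,220),.089),((190,140),(358,158),.055)]:
    d=W(f(*b),z)-W(f(*a),z); print('flat normal deg',np.degrees(np.arctan2(d[1],d[0]))+90,np.linalg.norm(d))
hsv=cv2.cvtColor(im,cv2.COLOR_BGR2HSV); S=hsv[...,1];V=hsv[...,2]
k=np.zeros_like(V);k[200:262,75:150]=((S<50)&(V>160))[200:262,75:150]
c=max(cv2.findContours(k,cv2.RETR_EXTERNAL,cv2.CHAIN_APPROX_NONE)[0],key=cv2.contourArea)
p=np.array([W(q,.032) for q in cv2.convexHull(c)[:,0].astype(float)]); (x,y),R=cv2.minEnclosingCircle((p*1000).astype(np.float32)); print('new',x,y,R)
k=np.zeros_like(V);k[190:235,80:145]=(V[190:235,80:145]<70)
n,l,st,ce=cv2.connectedComponentsWithStats(k)
for s,c in zip(st[1:],ce[1:]):
    if s[4]>15:
        h=W(c,.02); d=h-np.array([x,y])/1000; print('head',s,h,np.linalg.norm(d),np.degrees(np.arctan2(d[1],d[0]))%360)
```

```text
flat normal deg 164.8327455971866 0.024496775373975717
flat normal deg 163.07320588856473 0.023418550701514596
new 563.4971313476562 -234.2881622314453 23.599306106567383
head [103 200  13  10  82] [ 0.53494283 -0.23633905] 0.02862785485207663 184.1081584991671
```

Emit:
{"op": "arm_command", "data": {
  "deltas": [
    [[0.2,-4,-1,0,0,4],[0.2,-4,-1,0,0,4],[0.2,-4,-2,0,0,4],[0,-4,-2,0,0,3],[0,-4,-2,0,0,0],[0,-1.6,-2,0,0,0],[0,0,0,0,0,0],[0,0,0,0,0,0]]
  ]
}}

```text
t: 6.77
tool_pos: [0.5623, -0.2195, 0.1071]
orientation: [0.126, -3.136, -0.004]
force: [0.2, 0.9, -0.2]
opening: 0.0929
gripper_force: 0.0
```

Emit:
{"op": "arm_command", "data": {
  "deltas": [
    [[0,0,-2,0,0,0],[0,0,-2,0,0,0],[0,0,0,0,0,0],[0,0,0,0,0,0],[0,0,0,0,0,0]]
  ]
}}

```text
t: 7.18
tool_pos: [0.5644, -0.2195, 0.0707]
orientation: [-0.13, 3.137, -0.001]
force: [-0.1, -0.2, 0.3]
opening: 0.0929
gripper_force: 0.0
```

Emit:
{"op": "arm_command", "data": {
  "deltas": [
    [[-0.1,-0.8,0,0,0,0],[0,-0.7,-1,0,0,0],[0,0,-2,0,0,0],[0,0,-2,0,0,0],[0,0,-1.1,0,0,0],[0,0,0,0,0,0],[0,0,0,0,0,0],[0,0,0,0,0,0]]
  ]
}}

```text
t: 7.85
tool_pos: [0.5628, -0.2361, 0.0089]
orientation: [-0.127, 3.138, -0.001]
force: [0.7, -0.4, -0.4]
opening: 0.0929
gripper_force: 0.0
```

Emit:
{"op": "arm_command", "data": {
  "deltas": [
    [[0,0,0,0,0,0],[0,0,0,0,0,0],[0,0,0,0,0,0],[0,0,0,0,0,0],[0,0,0,0,0,0],[0,0,0,0,0,0],[0,0,0,0,0,0],[0,0,0,0,0,0]]
  ],
  "gripper": -1,
  "squeeze": 25
}}

```text
t: 8.52
tool_pos: [0.5621, -0.2354, 0.0078]
orientation: [0.128, -3.139, -0.0]
force: [-0.0, -0.0, 0.2]
opening: 0.048
gripper_force: 25.0
```

Emit:
{"op": "arm_command", "data": {
  "deltas": [
    [[0,0,1,0,0,0],[0,0,2,0,0,0],[0,0,3,0,0,0],[0,0,3,0,0,0],[0,0,2.5,0,0,0],[0,3.5,0,0,0,-3],[0,3.5,0,0,0,-3],[0,3.5,0,0,0,-3],[0.1,3.5,0,0,0,-3],[0.1,3.5,0,0,0,-3],[0.1,3,0,0,0,-3],[0,0.8,0,0,0,-3]]
  ]
}}

```text
t: 9.52
tool_pos: [0.5646, -0.018, 0.1231]
orientation: [-0.446, -3.109, -0.003]
force: [-0.5, -0.4, -3.4]
opening: 0.048
gripper_force: 25.0
```

Emit:
{"op": "arm_command", "data": {
  "deltas": [
    [[0,0,0,0,0,0],[0,0,0,0,0,0],[0,0,0,0,0,0]]
  ]
}}

```text
t: 9.77
tool_pos: [0.565, -0.0234, 0.1229]
orientation: [0.444, 3.11, -0.001]
force: [0.8, -0.1, -2.7]
opening: 0.0483
gripper_force: 25.0
```

Run:
```python
from h import *
import json
s=monitor.read_state(); print(s['t'],s['tool_pos'],s['orientation'],s['force'],s['gripper_force'])
m=eyes.camera_model('wrist'); im=eyes.read_camera('wrist'); cv2.imwrite('pics/w3raw.png',im)
json.dump({k:np.array(v).ravel().tolist() if np.ndim(v) else v for k,v in m.items()},open('w3.json','w'))
p=s['tool_pos']; u=proj('wrist',[p[0],p[1],p[2]+.024],m); print(u); a=u.astype(int)
x0,y0=max(a[0]-80,0),max(a[1]-60,0); print(x0,y0)
cv2.imwrite('pics/w3.png',cv2.resize(im[y0:y0+120,x0:x0+160],(800,600),interpolation=cv2.INTER_CUBIC))
```

```text
9.7667 [ 0.56504359 -0.02336479  0.12290501] [ 4.44410948e-01  3.10999244e+00 -8.31331875e-04] [ 0.82806442 -0.13453777 -2.69563706] 24.999338099732995
[287.41911713 275.16328876]
207 215
```

View pics/w3.png

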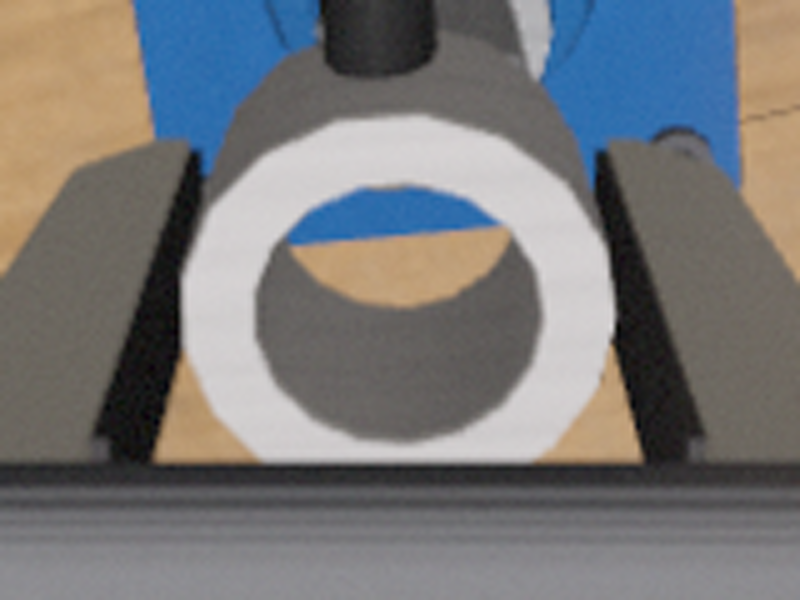

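The crop shows the collar held level, its bore centred near crop (399,313) and its black head at (380,40). The head is about 4° to the left of the grip normal, well within the capture range of the flat. Next I'll compute the offset to the axis.

Run:
```python
from h import *
import json; m=json.load(open('w3.json')); im=cv2.imread('pics/w3raw.png')
f=lambda x,y:(207+(x+.5)/5-.5,215+(y+.5)/5-.5)
hsv=cv2.cvtColor(im,cv2.COLOR_BGR2HSV)
k=((hsv[...,1]<40)&(hsv[...,2]>170)).astype(np.uint8); k[:235]=0;k[308:]=0;k[:,:240]=0;k[:,332:]=0
cs,h=cv2.findContours(k,cv2.RETR_CCOMP,cv2.CHAIN_APPROX_NONE)
P=[]
inner=[c for c,hh in zip(cs,h[0]) if hh[3]>=0]; c=max(inner,key=len)[:,0].astype(float)
w=np.array([onz('wrist',q,.1471,m)[:2] for q in c])
A=np.c_[2*w,np.ones(len(w))]; s=np.linalg.lstsq(A,(w**2).sum(1),rcond=None)[0]
print('bore fit',s[:2],np.sqrt(s[2]+s[:2]@s[:2]))
print(onz('wrist',f(399,313),.1471,m)); s=monitor.read_state(); print(s['t'],s['tool_pos'])
```

```text
bore fit [ 0.56637163 -0.02445372] 0.015889574304643328
[ 0.56595757 -0.02420287  0.1471    ]
9.8167 [ 0.56508838 -0.02363729  0.12287254]
```

Emit:
{"op": "arm_command", "data": {
  "deltas": [
    [[0,0.6,0,0,0,-1],[0,0,-1,0,0,-1],[0,0,-1,0,0,-1],[0,0,0,0,0,0],[0,0,0,0,0,0],[0,0,0,0,0,0]]
  ]
}}

```text
t: 10.32
tool_pos: [0.5648, -0.0169, 0.1022]
orientation: [-0.528, -3.096, 0.0]
force: [0.5, 0.1, -3.0]
opening: 0.0482
gripper_force: 25.0
```

Emit:
{"op": "arm_command", "data": {
  "deltas": [
    [[0.05,0,-0.4,0,0,0],[0,0,-0.4,0,0,0],[0,0,-0.3,0,0,0],[0,0,-0.3,0,0,0],[0,0,-0.3,0,0,0],[0,0,0,0,0,0],[0,0,0,0,0,0]]
  ]
}}

```text
t: 10.9
tool_pos: [0.5654, -0.0164, 0.0854]
orientation: [-0.528, -3.096, 0.0]
force: [0.1, 0.8, -2.8]
opening: 0.0481
gripper_force: 25.0
```

Emit:
{"op": "arm_command", "data": {
  "deltas": [
    [[0,-0.05,-0.2,0,0,0],[0,0,-0.2,0,0,0],[0,0,-0.2,0,0,0],[0,0,-0.2,0,0,0],[0,0,0,0,0,0]]
  ]
}}

```text
t: 11.32
tool_pos: [0.5652, -0.0169, 0.0771]
orientation: [-0.528, -3.096, 0.0]
force: [0.1, -0.8, -2.4]
opening: 0.0476
gripper_force: 25.0
```

Emit:
{"op": "arm_command", "data": {
  "deltas": [
    [[0,0,-0.3,0,0,0],[0,0,-0.3,0,0,0],[0,0,-0.3,0,0,0],[0,0,-0.2,0,0,0],[0,0,-0.2,0,0,0],[0,0,-0.1,0,0,0],[0,0,0,0,0,0],[0,0,0,0,0,0]]
  ]
}}

```text
t: 11.98
tool_pos: [0.5656, -0.017, 0.0637]
orientation: [-0.528, -3.097, 0.0]
force: [-0.5, 0.0, -2.8]
opening: 0.0478
gripper_force: 25.0
```

Emit:
{"op": "arm_command", "data": {
  "deltas": [
    [[0,0,-0.05,0,0,0],[0,0,-0.05,0,0,0],[0,0,-0.05,0,0,0],[0,0,0,0,0,0],[0,0,0,0,0,0],[0,0,0,0,0,0]]
  ]
}}

```text
t: 12.48
tool_pos: [0.5658, -0.017, 0.0627]
orientation: [0.528, 3.096, 0.0]
force: [-2.0, -0.0, 3.4]
opening: 0.048
gripper_force: 25.0
```

Emit:
{"op": "arm_command", "data": {
  "deltas": [
    [[0,0,0,0,0,1],[0,0,0,0,0,1],[0,0,0,0,0,1],[0,0,0,0,0,1],[0,0,0,0,0,1],[0,0,0,0,0,0],[0,0,0,0,0,0],[0,0,0,0,0,0],[0,0,0,0,0,0]]
  ]
}}

```text
t: 13.23
tool_pos: [0.5661, -0.017, 0.0627]
orientation: [0.392, 3.116, -0.0]
force: [-0.4, 0.4, 5.6]
opening: 0.048
gripper_force: 25.0
```

Run:
```python
from h import *
s=monitor.read_state(); print(s['t'],s['tool_pos'],s['orientation'],s['force'],s['wrist_torque'],s['gripper_force'])
m=eyes.camera_model('wrist'); im=eyes.read_camera('wrist')
print([proj('wrist',p,m).round(1) for p in ([.5665,-.0178,.087],[.5205,-.0093,.012],[.5665-.0334,-.0178+.0062,.071])])
cv2.imwrite('pics/w4.png',cv2.resize(im[165:325,187:387],(800,640))[:600])
```

```text
13.2333 [ 0.56608701 -0.01702455  0.06267235] [ 3.92210560e-01  3.11598149e+00 -7.22136499e-05] [-0.37835956  0.41398202  5.56363563] [ 0.02490929 -0.08831824  0.04924957] 25.00082813668996
[array([286.2, 276.5]), array([281.8, 168.8]), array([282.1, 207.6])]
```

View pics/w4.png

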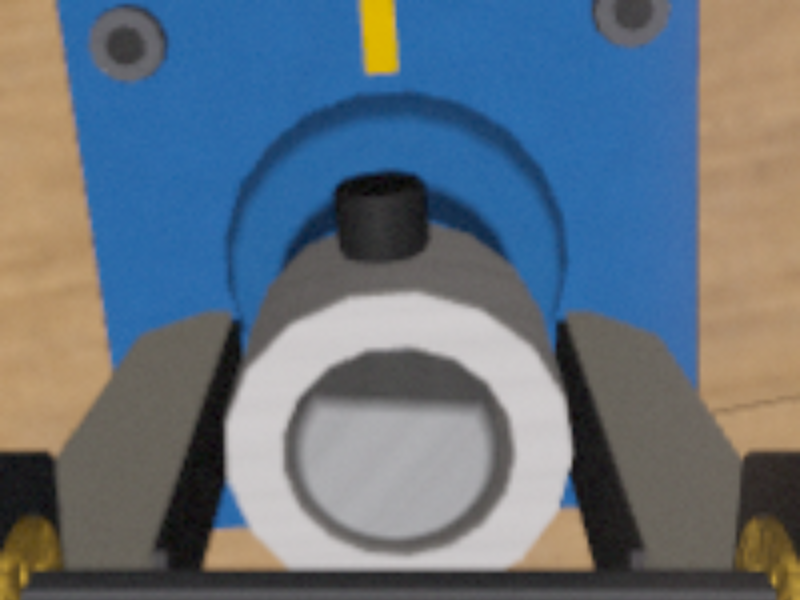

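The head's outer face is at crop (381,185), or picture column 282.1. That is exactly the predicted column for the mark line. The shaft is centred in the bore, and the collar sits on the shoulder, gripped at 25 N. Handing in.

```bash
python3 -c "
from plant import ticket; print(ticket.close_job())"
```

```text
the job is handed in; nothing more can be done
None
```

The job is handed in (no verdict was returned): the old collar was released in the scrap box (not re-checked by camera after the drop), and the new collar is fully down on the shoulder, screw head in line with the yellow mark, still gripped at 25 N.

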